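Reload the bag clipper

TASK

Load the brass clip stick into the sloping aluminium channel of the red bag clipper, legs down: press the blue spring follower back with the stick, lay it flat in the channel and let it come fully forward under the yellow lip against the nose. Once it is lying home and released, with the cover rail still open, push the rail by its orange tab fully down towards the nose so that it covers the stick. Do not shift or knock over the tub, the carton or the jug.

Things in the scene. Friction and masses are not known exactly. Their poses are not given: they have to be found in the camera images.
- clip_stick: stick of brass U clips, a straight rigid bar 110 long (its x) x 18 wide (its y) x 34 mm high (its z), crowns up, about 160 g (varies), standing loose on the bench on its legs. Origin: centre of its underside. Both ends are alike: it may go in either way round.
- head: red bag clipper, bolted to the bench. Its frame slopes 25 degrees (0.436 rad): x up the slope away from the robot, y across, z square to the slope. Origin: middle of the nose wall (lower end), at channel floor height, 55 mm above the bench. All x, y, z below are in this frame. The aluminium tray forming the channel lies on it; see stick_home. Base plate 250 x 130 mm.
- stick_home (a point): the stick's origin when home, tray mid-set: x=55, y=0, z=0 mm; stick flat on the tray floor (z=0), front on the nose wall (x=0), tail at x=110. The tray is clamped up to 10 mm to either side (y) of this, its setting is not reported: find it by feel or sight. Tray: inside width 21, walls 4 thick, only 12 mm high, x 1 to 220, holds firm up to 60 N sideways; tail wall x=212.
- lip_edge (a point): middle of the lower edge of the yellow lip where it ends up the slope: x=18, z=39 mm. The fixed lip roofs x=-40 to 18: 63 mm wide, underside z=39, top z=45 (nothing of the head is higher). From here to the resting follower is 86 mm, less than the stick: tail goes in first, front held above the lip; swing it flat once the tail is past x=128 mm.
- follower (a joint): blue spring follower in the tray, a block 26 long x 18 wide whose top is 17 mm above the tray floor. Value in m: 0 at rest with its face at x=104 mm, grows as it is pushed up the slope, hard limit 0.038. The spring always pushes it back to 0: about 5 N at 0, 8 N with the stick home, 17 N at 0.026, 22 N at the limit, enough to push a hand or the held stick some mm short.
- rail (a joint): steel cover rail sliding along the channel, in m: 0 closed (hard stop; the cover spans x=44 to 98 mm), grows up the slope, limit 0.12; starts open at 0.108 to 0.12. Cover underside z=37, top z=41 mm, 60 mm wide, with side skirts 26 to 30 mm from the middle reaching down to z=5. Stays where it is left; friction about 3 N.
- rail_tab (a point): centre of the orange upright tab on the rail: 8 mm thick along the slope, 40 wide, 30 mm high (z=41 to 71 mm; centre z=56). With the rail closed it is at x=60 mm; the flat rail top extends 34 mm behind it (up the slope).
- tub: bystander: small white open tub 110 x 85 x 50 mm, loose; origin centre of underside
- salt_carton: bystander: red carton 55 x 90 x 160 mm, loose; origin centre of underside
- jug: bystander: white round bottle 84 mm across, 200 mm high, loose; origin centre of underside
Things that resemble listed ones, but are neither listed nor needed, are in the scene too. There is more than one size of the clip_stick; the job needs the smallest.

How it is judged:
On the way:
1. stick home in the tray and released, rail still open (x of clip_stick in the frame of head between 0.051 and 0.059 m and y of clip_stick in the frame of head between -0.012 and 0.012 m and z of clip_stick in the frame of head between -0.003 and 0.003 m and angle between the x axis of clip_stick and the x axis of head, either way round below 0.06 rad and angle between the z axis of clip_stick and the z axis of head, either way round below 0.1 rad and contact force between the fingers and clip_stick below 0.3 N and linear speed of clip_stick below 0.02 m/s and value of joint rail above 0.08 m), for 0.2 s.
At the end, for the whole second after the job is handed in: The stick lies flat in the tray, origin within 4 mm of home along it, 12 mm across (between the tray walls, wherever the tray is set) and 3 mm in height, within 0.06 rad of its direction, at rest and released; the rail is within 4 mm of its closed stop (x of clip_stick in the frame of head between 0.051 and 0.059 m and y of clip_stick in the frame of head between -0.012 and 0.012 m and z of clip_stick in the frame of head between -0.003 and 0.003 m and angle between the x axis of clip_stick and the x axis of head, either way round below 0.06 rad and angle between the z axis of clip_stick and the z axis of head, either way round below 0.1 rad and contact force between the fingers and clip_stick below 0.3 N and linear speed of clip_stick below 0.02 m/s and value of joint rail below 0.004 m); the robot touches nothing.
It fails at once if the tub is shifted more than 30 mm or is tipped more than 0.3 rad (distance of tub from where it was at the start of the episode above 0.03 m or angle between tub's own z axis and vertical above 0.3 rad).
It fails at once if the salt carton is shifted more than 30 mm or is tipped more than 0.3 rad (distance of salt_carton from where it was at the start of the episode above 0.03 m or angle between salt_carton's own z axis and vertical above 0.3 rad).
It fails at once if the jug is shifted more than 30 mm or is tipped more than 0.3 rad (distance of jug from where it was at the start of the episode above 0.03 m or angle between jug's own z axis and vertical above 0.3 rad).
It also fails if it takes over 72 s, if anything falls off the work surface, if the arm or the gripper's body presses on something with over 40 N, if the wrist force passes 120 N, or if a joint passes its speed limit or range.

ROBOT

A 7-joint arm with a two-finger parallel gripper is mounted at the origin on the work surface. World frame = base frame: x ahead of the robot, y to its left, z up, the work surface at z = 0. Lengths are in m, angles in rad, forces in N, time in s.
With the tool pointing down it reaches from about 0.425 to 0.95 m from the base axis. Payload 16.7 kg.
Tool frame: the origin (TCP) lies at the very end of the fingers, on their centre line; the grasp point (between the pads) lies 19 mm behind it (arm.grasp_offset is the distance from the TCP to the grasp point, in m); z points along the fingers, y is the line along which they close (so a half turn about z gives the same grasp; the last joint's range is limited). The gripper opens to 94 mm and grips with 3 to 60 N. Pads are 16 mm wide; open, the fingers measure 119 mm over their backs; the gripper's body (75 mm by 177 mm) begins 78 mm behind the grasp point.
Start: joints at [1.016, 0.426, 0.074, 1.606, -0.034, 1.111, -0.067], TCP at [0.266, -0.62, 0.205] pointing down, gripper open.
Joint ranges: [-2.85, 2.85], [-0.5, 2.14], [-1.23, 1.37], [0.21, 2.46], [-1.02, 4.16], [0.16, 2.05], [-2.73, 2.73]. Speed limits (rad/s): [1.89, 1.89, 2.39, 2.39, 3.01, 3.01, 3.01].

INTERFACE

Orientations are given as a rotation vector (axis times angle).
In Python, from plant import arm gives the robot as it stands.
- The arm moves only by the tool send_rows, never from a script. Its argument "increments" is one flat list of numbers, 7 for each row, row after row: the shift along the tool's x, y, z in cm, then the turn, a rotation vector about the tool's x, y, z in rad, then the opening in per cent of the stroke, from 0 (shut) to 100 (fully open). In form: [tx, ty, tz, ax, ay, az, claw, tx, ty, tz, ax, ay, az, claw, ...]. A call has 1 to 12 rows; each row shifts and turns the commanded pose from where the row before left it, along the tool's axes as they then stand; what a row does not reach is not made up. A row lasts 1/8 s, in which the tool goes at most 62.5 mm and 10.7 degrees, less where a joint would pass 70% of its speed; a pose out of reach is approached as far as the arm can. A call is refused whole if a number of a shift passes 6.25 or a number of a turn 0.188, either way. A call with a gripper value outside its range is refused whole. The fingers move at their own pace and stop on an object; the grip force is fixed at half the most. Time passes only in rows, so rows that do not move let the fingers close. It gives the time, the measured TCP pose, the force, the opening and the grip force at its end, in the units of the state.
- arm.observe(): the state, without advancing time (a new reading comes with each control period).
- arm.camera(name): name is "side" or "top" or "wrist"; returns the picture (480x640x3 uint8, red, green, blue); there is no depth.
- arm.get_calibration(name): a dict with "K" (3x3 intrinsics, pixels), "world_to_cam" (4x4, takes a point from world to camera coordinates); the wrist camera has in their place "mount" (4x4, takes a point from camera to tool coordinates, whose origin is the TCP and whose axes are the flange's). Camera axes: x right, y down, z forward; pixel columns grow to the right and rows downward; lengths in m; the calibration is good to about 2 mm. A picture is of the moment at which its call begins: read the wrist's pose just before it. get_calibration takes no time and is no camera call.
- arm.job_done(): hands the job in; it is judged then, once.
The state is a dict: "clock": time; "joint_positions": joint angles; "qvel": joint speeds; "joint_torque": joint torques, N m; "tcp_pos": TCP position; "tcp_rot": TCP orientation; "contact_force": force on the tool from outside, world axes, zero at the start; "torque": the same for the moment, N m; "gripper_width": opening from 0.0 (shut) to 1.0 (fully open); "grasp_force": force on a finger pad.
Only numpy, scipy, OpenCV 4.12 (cv2) and the standard library are available. Lean on these libraries where they do the work, as an engineer would, in place of code of your own. Each camera call takes 0.05 s, during which the arm holds its last target. There are 200 camera calls.

## Working session

There is one attempt and no reset: what is moved stays moved. The work goes in short steps, Python scripts to look and compute and a tool call to move; the robot and the scene stay as the last step left them, time stands still between calls to the robot, and variables do not carry over. Pictures are saved under pics/ and viewed, at most 10 in all, crops included, and the job is handed in when it is done.

Besides the shell and the picture viewer there is one more tool, called after "Request:" as a command line: name --argument value ..., lists and objects as JSON in quotes. send_rows: Moves the arm, as the interface text tells. Its arguments: {"type":"object","properties":{"increments":{"type":"array"}},"required":["increments"]}

```bash
ls; mkdir -p pics; python3 - <<'E'
from plant import arm
import cv2,numpy as np,json
s=arm.observe();print({k:np.round(v,3).tolist() for k,v in s.items()})
for n in("top","side"):
    im=arm.camera(n);cv2.imwrite(f"pics/{n}0.png",im[:,:,::-1])
    c=arm.get_calibration(n);print(n,np.round(c["K"],1).tolist(),np.round(c["world_to_cam"],3).tolist())
c=arm.get_calibration("wrist");print({k:np.round(v,4).tolist() for k,v in c.items()})
E
```

```text
pics
{'clock': 0.0, 'joint_positions': [1.015, 0.427, 0.074, 1.607, -0.034, 1.111, -0.067], 'qvel': [-0.001, -0.001, -0.0, 0.001, 0.0, -0.001, -0.0], 'joint_torque': [0.002, -93.583, 3.668, -45.418, -0.049, 0.02, 0.0], 'tcp_pos': [0.266, -0.62, 0.205], 'tcp_rot': [-3.076, -0.633, 0.001], 'contact_force': [0.646, -0.124, -0.234], 'torque': [-0.033, -0.017, -0.069], 'grasp_force': 0.0, 'gripper_width': 1.0}
top [[589.3, 0.0, 320.5], [0.0, 589.3, 235.2], [0.0, 0.0, 1.0]] [[-0.017, -1.0, 0.007, 0.04], [-0.998, 0.017, -0.056, 0.542], [0.056, -0.008, -0.998, 1.316], [0.0, 0.0, 0.0, 1.0]]
side [[562.3, 0.0, 314.9], [0.0, 562.3, 242.7], [0.0, 0.0, 1.0]] [[-0.74, -0.673, -0.003, 0.414], [-0.452, 0.5, -0.739, 0.298], [0.499, -0.545, -0.674, 1.002], [0.0, 0.0, 0.0, 1.0]]
{'K': [[425.4873, 0.0, 317.5798], [0.0, 425.4873, 238.0996], [0.0, 0.0, 1.0]], 'mount': [[-0.0007, -0.9673, -0.2535, 0.0739], [1.0, -0.0007, 0.0001, 0.0019], [-0.0003, -0.2535, 0.9673, -0.1799], [0.0, 0.0, 0.0, 1.0]]}
```

View pics/top0.png

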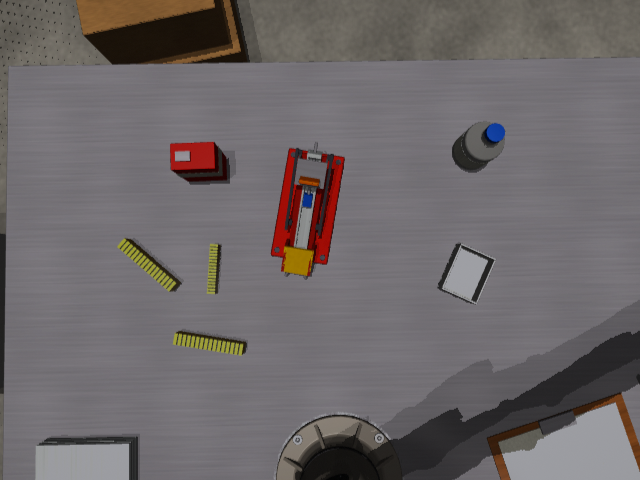

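View pics/side0.png

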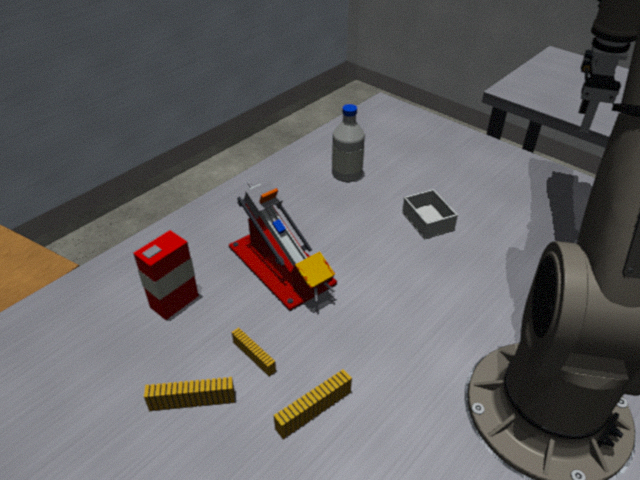

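The top view shows three brass sticks:
- (213,268), about 50 px long
- (148,265), about 70 px long
- (209,343), about 70 px long

50 px is about 110 mm, so I take the one at (213,268). The clipper's lip is at (297,262) and its tab at (310,182). The tub, carton and jug are at (467,273), (195,158) and (478,147).

```bash
cat >h.py <<'E'
from plant import arm
import cv2,numpy as np
from scipy.spatial.transform import Rotation as R
S,C=np.sin(np.radians(25)),np.cos(np.radians(25))
def cam(n,s=None):
    c=arm.get_calibration(n);K=c["K"]
    if n=="wrist":
        T=np.eye(4);T[:3,:3]=R.from_rotvec(s["tcp_rot"]).as_matrix();T[:3,3]=s["tcp_pos"];W=T@c["mount"]
    else: W=np.linalg.inv(c["world_to_cam"])
    return K,W
def ray(px,K,W,p0,n):  # pixel -> point on plane (p0,n)
    px=np.atleast_2d(px).astype(float);d=np.c_[px,np.ones(len(px))]@np.linalg.inv(K).T@W[:3,:3].T
    o=W[:3,3];t=((np.asarray(p0)-o)@n)/(d@n);return o+d*t[:,None]
def proj(P,K,W):
    p=(np.atleast_2d(P)-W[:3,3])@W[:3,:3]@K.T;return p[:,:2]/p[:,2:]
def mask(im,lo,hi):
    return cv2.inRange(cv2.cvtColor(im,cv2.COLOR_RGB2HSV),lo,hi)
Z=np.array([0,0,1.])
def headR(yaw):
    d=np.array([np.cos(yaw),np.sin(yaw),0]);x=C*d+S*Z;z=-S*d+C*Z
    return np.c_[x,np.cross(z,x),z]
E
python3 - <<'E'
from h import *
im=cv2.imread("pics/top0.png")[:,:,::-1].copy();K,W=cam("top")
def blobs(lo,hi,h,mn=40):
    cs,_=cv2.findContours(mask(im,lo,hi),0,2)
    for c in cs:
        if cv2.contourArea(c)>mn:
            P=ray(c[:,0],K,W,[0,0,h],Z);r=cv2.minAreaRect((P[:,:2]*1000).astype(np.float32));m=cv2.moments(c)
            print([round(m['m10']/m['m00'],1),round(m['m01']/m['m00'],1)],np.round(r[0],1),np.round(r[1],1),round(r[2],1))
print("yellow");
m=mask(im,(20,90,60),(35,255,255));m=cv2.morphologyEx(m,3,np.ones((5,5)))
cs,_=cv2.findContours(m,0,2)
for c in cs:
    if cv2.contourArea(c)>100:
        for h in(.034,.091):
            P=ray(c[:,0],K,W,[0,0,h],Z);r=cv2.minAreaRect((P[:,:2]*1000).astype(np.float32));print(h,np.round(r[0],1),np.round(r[1],1),round(r[2],1),c[:,0].mean(0))
print("orange");blobs((5,150,100),(19,255,255),.091,20);blobs((5,150,100),(19,255,255),.19,20)
print("blue");blobs((105,120,60),(125,255,255),.12,20)
print("red");blobs((0,150,80),(4,255,255),.01,300)
cv2.imwrite("pics/crop1.png",cv2.resize(im[140:310,100:340,::-1],None,fx=3.3,fy=3.3,interpolation=2))
E
```

```text
yellow
0.034 [307.1 283. ] [153.8  26.9] 79.7 [208.96363636 343.81818182]
0.091 [314.1 272.5] [147.1  25.7] 79.7 [208.96363636 343.81818182]
0.034 [486.1  83.8] [65.4 58.9] 81.5 [297.82051282 259.79487179]
0.091 [485.3  82. ] [62.5 56.4] 81.5 [297.82051282 259.79487179]
0.034 [472.  272.4] [ 18.3 109.2] 86.3 [212.23529412 268.52941176]
0.091 [471.9 262.4] [ 17.5 104.5] 86.3 [212.23529412 268.52941176]
0.034 [483.7 417.5] [154.3  26.1] 48.7 [148.         265.71276596]
0.091 [483.1 401.2] [147.6  25. ] 48.7 [148.         265.71276596]
orange
[501.6, 467.9] [  46.1 -337.7] [53.6 16.6] 16.9
[628.9, 428.5] [ 121.6 -608.5] [70.1 16.6] 17.1
[616.9, 402.5] [ 167.1 -570.2] [33.7 63.5] 20.1
[308.3, 182.1] [652.8  55.4] [41.9  8.9] 79.5
[221.1, 38.2] [982.6 288.5] [118.3 160. ] 12.2
[130.8, 11.4] [1019.4  404.4] [299.4  75.4] 89.2
[501.6, 467.9] [  79.5 -307.7] [49.3 15.3] 16.9
[628.9, 428.5] [ 149.  -557.1] [64.6 15.3] 17.1
[616.9, 402.5] [ 190.9 -521.8] [31.  58.5] 20.1
[308.3, 182.1] [638.2  54.3] [38.6  8.2] 79.5
[221.1, 38.2] [941.9 269. ] [109.  147.4] 12.2
[130.8, 11.4] [975.8 375.7] [275.7  69.5] 89.2
blue
[307.1, 200.0] [611.7  58.3] [18.6 29.4] 81.0
[495.3, 132.1] [ 748.4 -339.5] [38.  38.5] 88.1
red
[329.2, 213.6] [602.5  13.2] [ 34.4 247.7] 79.4
[286.0, 211.4] [611.5 100.6] [ 47.6 261.8] 79.5
[192.2, 155.6] [730.  320.4] [ 61.2 100.2] 1.4
```

View pics/crop1.png

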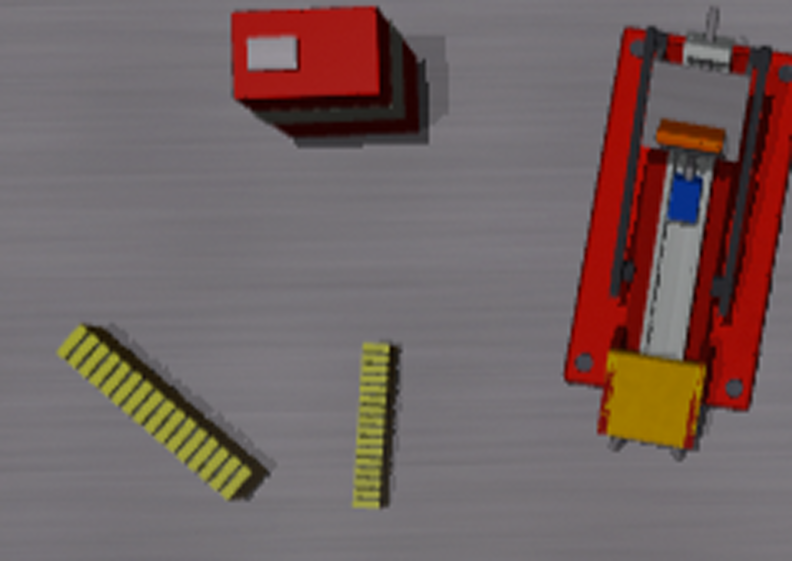

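The crop confirms the short stick: 109 x 18 mm, at world (0.472, 0.272), yaw about -3.7°. The head's yaw is about -10.5°. Next I plan the approach.

```bash
cat >>h.py <<'E'
def tool(yaw,pitch=0): # tool down, x along yaw; pitch>0: tool x raised (tool perpendicular to a slope of that angle)
    return R.from_euler('z',yaw)*R.from_euler('y',-pitch)*R.from_euler('x',np.pi)
def rows(targets,start=None):
    """targets: (pos,R,n,claw%). linear/slerp, prints rounded relative rows; returns the commanded end"""
    s=arm.observe()
    p,r=start if start else (np.array(s["tcp_pos"]),R.from_rotvec(s["tcp_rot"]));out=[]
    for P,Q,n,cl in targets:
        p0,r0=p,r
        for i in range(1,n+1):
            pt=p0+(np.array(P)-p0)*i/n;rt=r0*R.from_rotvec((r0.inv()*Q).as_rotvec()*i/n)
            t=np.round(r.inv().apply(pt-p)*100,2);a=np.round((r.inv()*rt).as_rotvec(),3)
            p=p+r.apply(t/100);r=r*R.from_rotvec(a);out.append([*t,*a,cl])
    print(len(out),"rows");print(",".join(str(float(v)+0) for o in out for v in o).replace(".0,",","))
    return p,r
E
python3 - <<'E'
from h import *
y=np.radians(-3.7)
rows([([.5,-.2,.22],tool(-.2),10,60),([.472,.2724,.2],tool(y),10,60)])
E
```

```text
20 rows
3.8,-2.94,-0.15,0,0,0.061,60,3.62,-3.16,-0.15,0,0,0.06,60,3.43,-3.37,-0.15,0,0,0.061,60,3.21,-3.58,-0.14,0,0,0.06,60,2.99,-3.76,-0.15,-0.001,0,0.061,60,2.75,-3.93,-0.15,0,0,0.06,60,2.52,-4.1,-0.16,0,0,0.061,60,2.26,-4.24,-0.15,0,0,0.061,60,2,-4.37,-0.15,0,0,0.06,60,1.73,-4.48,-0.15,0,0,0.061,60,-1.21,-4.57,0.2,0,0,-0.014,60,-1.15,-4.59,0.2,0,0,-0.013,60,-1.1,-4.61,0.2,0,0,-0.014,60,-1.02,-4.62,0.2,0,0,-0.013,60,-0.97,-4.63,0.2,0,0,-0.014,60,-0.9,-4.65,0.2,0,0,-0.013,60,-0.84,-4.66,0.2,0,0,-0.014,60,-0.77,-4.66,0.2,0,0,-0.014,60,-0.71,-4.68,0.2,0,0,-0.013,60,-0.65,-4.69,0.2,0,0,-0.014,60.0
```

Request:
send_rows --increments '[3.8, -2.9, -0.15, 0, 0, 0.061, 60, 3.6, -3.2, -0.15, 0, 0, 0.06, 60, 3.4, -3.4, -0.15, 0, 0, 0.061, 60, 3.2, -3.6, -0.15, 0, 0, 0.06, 60, 3, -3.8, -0.15, 0, 0, 0.061, 60, 2.8, -3.9, -0.15, 0, 0, 0.06, 60, 2.5, -4.1, -0.15, 0, 0, 0.061, 60, 2.3, -4.2, -0.15, 0, 0, 0.061, 60, 2, -4.4, -0.15, 0, 0, 0.06, 60, 1.7, -4.5, -0.15, 0, 0, 0.061, 60]'

```text
clock: 1.35
tcp_pos: [0.5004, -0.1982, 0.2204]
tcp_rot: [-3.125, 0.317, 0.0]
contact_force: [0.5, -1.0, -0.7]
gripper_width: 0.603
grasp_force: 0.0
```

Request:
send_rows --increments '[-1.2, -4.6, 0.2, 0, 0, -0.014, 60, -1.2, -4.6, 0.2, 0, 0, -0.013, 60, -1.1, -4.6, 0.2, 0, 0, -0.014, 60, -1, -4.6, 0.2, 0, 0, -0.013, 60, -1, -4.6, 0.2, 0, 0, -0.014, 60, -0.9, -4.6, 0.2, 0, 0, -0.013, 60, -0.8, -4.7, 0.2, 0, 0, -0.014, 60, -0.8, -4.7, 0.2, 0, 0, -0.014, 60, -0.7, -4.7, 0.2, 0, 0, -0.013, 60, -0.6, -4.7, 0.2, 0, 0, -0.014, 60]'

```text
clock: 2.6
tcp_pos: [0.4719, 0.2744, 0.2003]
tcp_rot: [3.14, -0.101, -0.0]
contact_force: [0.9, 0.3, -0.4]
gripper_width: 0.604
grasp_force: 0.0
```

```bash
python3 - <<'E'
from h import *
s=arm.observe();im=arm.camera("wrist");s=arm.observe();cv2.imwrite("pics/w1.png",im[:,:,::-1]);K,W=cam("wrist",s)
print(np.round(s["tcp_pos"],4),np.round(R.from_rotvec(s["tcp_rot"]).as_matrix(),3).tolist(),s["clock"],np.round(s["joint_positions"],2))
m=mask(im,(18,80,50),(36,255,255));m=cv2.morphologyEx(m,3,np.ones((9,9)))
cs,_=cv2.findContours(m,0,2)
for c in cs:
    if cv2.contourArea(c)>300:
        P=ray(c[:,0],K,W,[0,0,.034],Z);r=cv2.minAreaRect((P[:,:2]*1000).astype(np.float32));print(np.round(r[0],1),np.round(r[1],1),round(r[2],1),c[:,0].mean(0))
E
```

```text
[0.4704 0.2809 0.2002] [[0.998, -0.058, -0.001], [-0.058, -0.998, 0.003], [-0.001, -0.003, -1.0]] 2.65 [-0.27  0.26 -0.45  1.88  0.12  1.04 -2.4 ]
[199.9  56.6] [146.4   9.5] 86.8 [578.27272727 474.72727273]
[282.2 137.3] [97.1 28.3] 6.7 [481.82291667 405.98958333]
[299.6 443.9] [28.4 97.6] 76.7 [152.95698925 402.88172043]
[331.8 285.9] [149.4  28.7] 87.1 [306.29230769 367.76923077]
[476.3  56. ] [87.1 64.1] 80.2 [573.14159292 198.89380531]
[471.2 278.1] [ 17.7 111.1] 86.3 [322.91666667 210.58333333]
[485.1 420.9] [158.1  41.7] 49.0 [146.06854839 212.37096774]
```

Request:
send_rows --increments '[0, 0, 0, 0, 0, 0, 60, 0, 0, 0, 0, 0, 0, 60]'

```text
clock: 2.9
tcp_pos: [0.4724, 0.272, 0.2003]
tcp_rot: [3.139, -0.103, -0.0]
contact_force: [-0.7, -0.9, -0.5]
gripper_width: 0.6
grasp_force: 0.0
```

```bash
python3 - <<'E'
from h import *
s=arm.observe();im=arm.camera("wrist");K,W=cam("wrist",s)
print(np.round(s["tcp_pos"],4))
m=mask(im,(18,80,50),(36,255,255));m=cv2.morphologyEx(m,3,np.ones((9,9)))
cs,_=cv2.findContours(m,0,2)
for c in cs:
    if cv2.contourArea(c)>300:
        P=ray(c[:,0],K,W,[0,0,.034],Z);r=cv2.minAreaRect((P[:,:2]*1000).astype(np.float32));
        if min(r[1])<22: print(np.round(r[0],1),np.round(r[1],1),round(r[2],1),c[:,0].mean(0))
y=np.radians(-3.7)
rows([([.472,.2724,.05],tool(y),4,60),([.472,.2724,.014],tool(y),2,60)])
E
```

```text
[0.4724 0.272  0.2003]
[199.6  48.6] [147.1   9.5] 86.2 [578.45454545 474.90909091]
[473.  271.1] [ 17.8 110.3] 85.8 [321.75       193.08333333]
6 rows
-0.01,-0.01,3.76,0,0,0,60,-0.02,-0.02,3.76,0,0,-0.001,60,-0.01,-0.01,3.76,0,0,0,60,-0.01,-0.02,3.76,0.001,0,0,60,0,0,1.8,0,0,0,60,0,0,1.8,0,0,0,60.0
```

Request:
send_rows --increments '[0, 0, 3.8, 0, 0, 0, 60, 0, 0, 3.8, 0, 0, 0, 60, 0, 0, 3.8, 0, 0, 0, 60, 0, 0, 3.8, 0, 0, 0, 60, 0, 0, 2, 0, 0, 0.004, 60, 0, 0, 1.4, 0, 0, 0, 60, 0, 0, 0, 0, 0, 0, 60, 0, 0, 0, 0, 0, 0, 10, 0, 0, 0, 0, 0, 0, 10, 0, 0, 0, 0, 0, 0, 10, 0, 0, 0, 0, 0, 0, 10, 0, 0, 0, 0, 0, 0, 10]'

```text
clock: 4.45
tcp_pos: [0.4724, 0.2732, 0.0147]
tcp_rot: [-3.14, 0.107, -0.0]
contact_force: [-1.1, -0.7, 4.5]
gripper_width: 0.191
grasp_force: 30.0
```

```bash
python3 - <<'E'
from h import *
s=arm.observe();print(np.round(s["tcp_pos"],4),s["grasp_force"],s["gripper_width"])
y=np.radians(-10.5);H=headR(y);O=np.array([.5138,.0767,.055])
# station: stick over the channel, tool perpendicular to slope + 32deg front up => pitch = 25-32=-7deg
P=O+H@[.085,0,.12]
print(np.round(P,4))
rows([(s["tcp_pos"]+np.array([0,0,.2]),R.from_rotvec(s["tcp_rot"]),5,10),(P+[0,0,.04],tool(y,np.radians(0)),7,10)])
E
```

```text
[0.4724 0.2732 0.0147] 30.000974535942078 0.19138909752047792
[0.5397 0.0719 0.1997]
12 rows
0,0,-4,0,0,0,10,0,0,-4,0,0,0,10,0,0,-4,0,0,0,10,0,0,-4,0,0,0,10,0.01,0,-4,0,0,0,10,1.16,2.8,-0.36,0,0,0.016,10,1.2,2.79,-0.35,0,0,0.017,10,1.24,2.76,-0.36,0,0,0.016,10,1.29,2.74,-0.36,0,0,0.017,10,1.34,2.72,-0.35,0,0,0.016,10,1.38,2.7,-0.36,0,0,0.016,10,1.43,2.68,-0.36,0,0,0.017,10.0
```

Request:
send_rows --increments '[0, 0, -4, 0, 0, 0, 10, 0, 0, -4, 0, 0, 0, 10, 0, 0, -4, 0, 0, 0, 10, 0, 0, -4, 0, 0, 0, 10, 0, 0, -4, 0, 0, 0, 10, 1.2, 2.8, -0.4, 0, 0, 0.016, 10, 1.2, 2.8, -0.4, 0, 0, 0.017, 10, 1.2, 2.8, -0.4, 0, 0, 0.016, 10, 1.3, 2.7, -0.3, 0, 0, 0.017, 10, 1.4, 2.7, -0.3, 0, 0, 0.016, 10, 1.4, 2.7, -0.3, 0, 0, 0.016, 10, 1.4, 2.7, -0.4, 0, 0, 0.017, 10]'

```text
clock: 5.95
tcp_pos: [0.5401, 0.0707, 0.2394]
tcp_rot: [3.128, -0.288, -0.001]
contact_force: [-0.1, -0.2, -1.9]
gripper_width: 0.188
grasp_force: 30.0
```

Request:
send_rows --increments '[0, 0, 0, 0, 0, 0, 10, 0, 0, 0, 0, 0, 0, 10, 0, 0, 0, 0, 0, 0, 10, 0, 0, 0, 0, 0, 0, 10]'

```text
clock: 6.45
tcp_pos: [0.5399, 0.0723, 0.2394]
tcp_rot: [-3.128, 0.286, 0.0]
contact_force: [-0.6, -0.1, -1.7]
gripper_width: 0.185
grasp_force: 30.0
```

```bash
python3 - <<'E'
from h import *
s=arm.observe();im=arm.camera("wrist");cv2.imwrite("pics/w2.png",im[:,:,::-1])
np.save("w2.npy",np.r_[s["tcp_pos"],s["tcp_rot"]])
print(np.round(s["tcp_pos"],4),np.round(s["tcp_rot"],3),s["gripper_width"],np.round(s["joint_positions"],2))
E
```

```text
[0.5399 0.0723 0.2394] [-3.128  0.286  0.   ] 0.1845736219860326 [ 0.01  0.2  -0.3   1.84  0.07  1.11 -2.07]
```

View pics/w2.png

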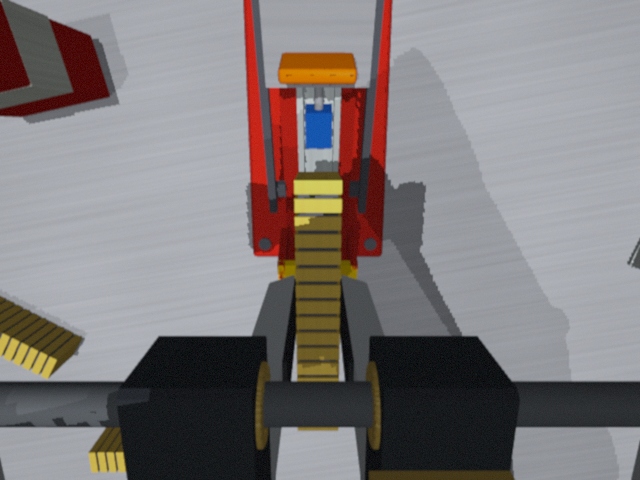

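The wrist view shows the stick gripped centrally, columns 294–342. The follower is at (319,127) and the tab at (318,70), columns 280–357. The tray walls are around columns 301–337. Next I measure these sideways offsets.

```bash
python3 - <<'E'
from h import *
im=cv2.imread("pics/w2.png")[:,:,::-1].copy();v=np.load("w2.npy");K,W=cam("wrist",dict(tcp_pos=v[:3],tcp_rot=v[3:]))
y=np.radians(-10.5);H=headR(y);O=np.array([.5138,.0767,.055])
def hp(px,z): return np.round((ray(px,K,W,O+H[:,2]*z,H[:,2])-O)@H*1000,1)
def cont(lo,hi,box):
    m=mask(im,lo,hi);q=np.zeros_like(m);a,b,c,d=box;q[b:d,a:c]=m[b:d,a:c];cs,_=cv2.findContours(q,0,2);return max(cs,key=cv2.contourArea)[:,0]
for n,c,z in(("blue",cont((100,120,60),(130,255,255),(290,95,350,165)),.017),("tab",cont((5,150,80),(19,255,255),(260,40,380,95)),.071)):
    P=hp(c,z)[:,:2];r=cv2.minAreaRect(P.astype(np.float32));print(n,c.min(0),c.max(0),P.min(0),P.max(0),r)
# gray profile across tray
g=cv2.cvtColor(im,cv2.COLOR_RGB2GRAY)
for row in(110,150,158):print(row,[tuple(im[row,u]) if 0 else f"{u}:{im[row,u,0]},{im[row,u,1]}" for u in range(292,346,2)])
for u in(300,306,331,337): print(u,hp([u,150],.012),hp([u,150],0))
for u,r in((264,244),(370,244)): print("bolt",hp([u,r],-.055/C))
print("bolts w",ray([[264,244],[370,244]],K,W,[0,0,.012],Z))
# stick in tool frame: edges at row 190
T=R.from_rotvec(v[3:]);
P=ray([[294,190],[342,190]],K,W,v[:3]+[0,0,.019],Z);print("stick tail edges in tool",np.round(T.inv().apply(P-v[:3])*1000,1),np.round((P-O)@H*1000,1))
E
```

```text
blue [305 104] [331 148] [103.7 -10.3] [135.6   7.8] ((119.58474731445312, -1.0443363189697266), (31.687297821044922, 17.903751373291016), 1.2102950811386108)
tab [279  53] [356  83] [168.6 -20.1] [183.1  18.6] ((175.85000610351562, -0.75), (38.70000076293945, 14.5), 90.0)
110 ['292:172,32', '294:171,24', '296:174,113', '298:190,197', '300:175,183', '302:163,170', '304:148,155', '306:45,77', '308:18,64', '310:17,63', '312:18,63', '314:25,63', '316:64,86', '318:83,101', '320:75,91', '322:37,69', '324:23,61', '326:18,62', '328:13,61', '330:21,59', '332:154,162', '334:153,158', '336:169,176', '338:169,177', '340:159,118', '342:152,24', '344:154,31']
150 ['292:151,27', '294:153,33', '296:151,29', '298:174,157', '300:169,177', '302:168,175', '304:146,151', '306:172,177', '308:169,175', '310:167,173', '312:169,177', '314:170,177', '316:171,178', '318:166,173', '320:167,174', '322:170,175', '324:174,181', '326:175,182', '328:172,180', '330:172,179', '332:145,151', '334:165,171', '336:169,177', '338:154,146', '340:151,33', '342:150,29', '344:150,28']
158 ['292:151,27', '294:151,28', '296:151,26', '298:161,125', '300:169,176', '302:168,174', '304:116,121', '306:163,171', '308:172,179', '310:169,177', '312:168,175', '314:172,178', '316:173,180', '318:172,179', '320:172,179', '322:171,177', '324:175,182', '326:173,180', '328:174,181', '330:175,181', '332:142,147', '334:169,175', '336:169,176', '338:161,130', '340:152,31', '342:151,28', '344:149,24']
300 [[99.5 11.8 12. ]] [[93.2 12.3 -0. ]]
306 [[99.5  7.4 12. ]] [[93.2  7.8 -0. ]]
331 [[ 99.5 -10.5  12. ]] [[ 93.2 -10.9  -0. ]]
337 [[ 99.5 -14.8  12. ]] [[ 93.2 -15.4  -0. ]]
bolt [[-51.2  56.7 -60.7]]
bolt [[-51.2 -57.3 -60.7]]
bolts w [[0.51207462 0.13021881 0.012     ]
 [0.49293158 0.0266856  0.012     ]]
stick tail edges in tool [[ 51.6  -7.6 -19. ]
 [ 51.6  10.7 -19. ]] [[156.8   8.1 151.4]
 [156.8 -10.1 151.4]]
```

```bash
cat >>h.py <<'E'
YAW=np.radians(-10.5);HR=headR(YAW);O=np.array([.5138,.0767,.055]);HT=.0147
def pose(T,th,zt,y): # mm, deg -> tool pose holding the stick with its tail bottom corner at (T,zt)
    t=np.radians(th);p=np.array([T/1000-.055*np.cos(t)+HT*np.sin(t),y/1000,zt/1000+.055*np.sin(t)+HT*np.cos(t)])
    return O+HR@p,tool(YAW,np.radians(25-th))
def where(s): # inverse: measured T, th, zt, y
    r=R.from_rotvec(s["tcp_rot"]).as_matrix();x=HR.T@r[:,0];t=np.arctan2(-x[2],x[0]);p=HR.T@(s["tcp_pos"]-O)
    b=p-HT*np.array([np.sin(t),0,np.cos(t)]);yw=np.degrees(np.arctan2(x[1],x[0]))
    return np.round([(b[0]+.055*np.cos(t))*1000,np.degrees(t),(b[2]-.055*np.sin(t))*1000,b[1]*1000,yw],2)
E
python3 - <<'E'
from h import *
print(where(arm.observe()))
print(np.round(rows([(*pose(88,32,40,.5),5,10)])[0],4))
E
```

```text
[1.4568e+02 2.5000e+01 1.1938e+02 3.5000e-01 6.0000e-02]
5 rows
-0.33,0,1.79,0,-0.024,0,10,-0.29,-0.01,1.81,0,-0.025,0,10,-0.24,0,1.81,0,-0.024,0.001,10,-0.2,0,1.81,0,-0.025,0,10,-0.15,-0.01,1.82,0,-0.024,0,10.0
[0.5238 0.0754 0.1497]
```

Request:
send_rows --increments '[-0.3, 0, 1.8, 0, -0.024, 0, 10, -0.3, 0, 1.8, 0, -0.025, 0, 10, -0.2, 0, 1.8, 0, -0.024, 0, 10, -0.2, 0, 1.8, 0, -0.025, 0, 10, -0.2, 0, 1.8, 0, -0.024, 0, 10, 0, 0, 0, 0, 0, 0, 10, 0, 0, 0, 0, 0, 0, 10, 0, 0, 0, 0, 0, 0, 10]'

```text
clock: 7.5
tcp_pos: [0.5245, 0.0748, 0.1509]
tcp_rot: [-3.111, 0.286, 0.188]
contact_force: [-0.3, 0.2, -1.2]
gripper_width: 0.188
grasp_force: 30.0
```

```bash
python3 - <<'E'
from h import *
s=arm.observe();im=arm.camera("wrist");cv2.imwrite("pics/w3.png",im[:,:,::-1]);cv2.imwrite("pics/w3c.png",cv2.resize(im[60:300,220:420,::-1],None,fx=2.5,fy=2.5))
np.save("w3.npy",np.r_[s["tcp_pos"],s["tcp_rot"]]);print(where(s),s["contact_force"])
E
```

```text
[8.927e+01 3.191e+01 4.079e+01 6.000e-02 1.000e-02] [-0.28782578  0.16854994 -1.24776252]
```

View pics/w3c.png

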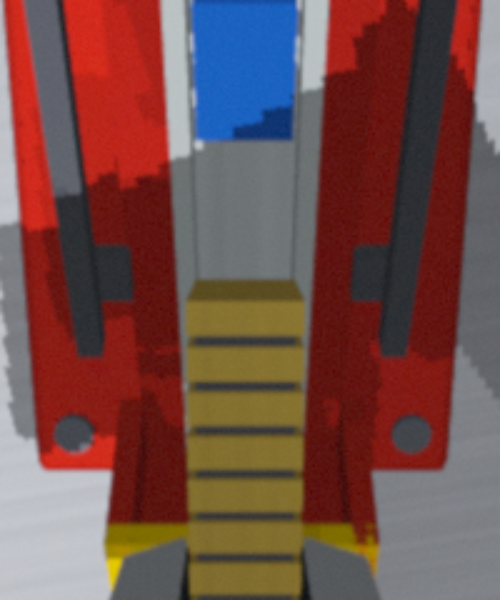

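The crop shows the stick's tail (centre column 245.5) lined up with the follower and tray (centre about 245–246), within about 0.5 mm. I now lower the tail between the tray walls.

```bash
python3 - <<'E'
from h import *
rows([(*pose(87,32,5,.3),6,10)])
E
```

```text
6 rows
0.28,0,0.52,0,0,0,10,0.29,-0.01,0.53,0,0,0,10,0.28,0,0.52,0,-0.001,0,10,0.29,-0.01,0.53,0,0,0,10,0.28,0,0.52,0,0,0,10,0.29,-0.01,0.53,0,0,0,10.0
```

Request:
send_rows --increments '[0.28, 0, 0.52, 0, 0, 0, 10, 0.28, 0, 0.52, 0, 0, 0, 10, 0.28, 0, 0.52, 0, 0, 0, 10, 0.28, -0.02, 0.52, 0, 0, 0, 10, 0.28, 0, 0.52, 0, 0, 0, 10, 0.28, 0, 0.52, 0, 0, 0, 10, 0, 0, 0, 0, 0, 0, 10, 0, 0, 0, 0, 0, 0, 10]'

```text
clock: 8.55
tcp_pos: [0.5368, 0.0726, 0.1173]
tcp_rot: [-3.111, 0.286, 0.19]
contact_force: [0.2, 0.3, -0.9]
gripper_width: 0.189
grasp_force: 30.0
```

```bash
python3 - <<'E'
from h import *
s=arm.observe();im=arm.camera("wrist");cv2.imwrite("pics/w4c.png",cv2.resize(im[60:300,220:420,::-1],None,fx=2.5,fy=2.5))
print(where(s),HR.T@s["contact_force"],s["torque"])
print("advance");e=rows([(*pose(116,32,5,.3),6,10)])
print("swing");e=rows([(*pose(129,20,4,.3),4,10),(*pose(134,10,3,.3),3,10)],e)
E
```

```text
[86.36 31.99  4.95  0.11  0.  ] [-0.28044904  0.30843047 -0.86092132] [-0.0015206  -0.10652305 -0.00637658]
advance
6 rows
0.42,0,-0.26,0,0,0,10,0.42,-0.01,-0.26,0,0,0,10,0.42,0,-0.26,0,0,0,10,0.41,0,-0.26,0,0,0,10,0.42,-0.01,-0.27,0,0,0,10,0.42,0,-0.26,0,0,0,10.0
swing
7 rows
0.24,0,0.14,0,0.052,0,10,0.24,0,0.16,0,0.053,0,10,0.22,0,0.17,0,0.052,0,10,0.22,0,0.18,0,0.052,0,10,0.11,0,0.3,0,0.058,0,10,0.1,0,0.31,0,0.058,0,10,0.07,0,0.31,0,0.059,0,10.0
```

View pics/w4c.png

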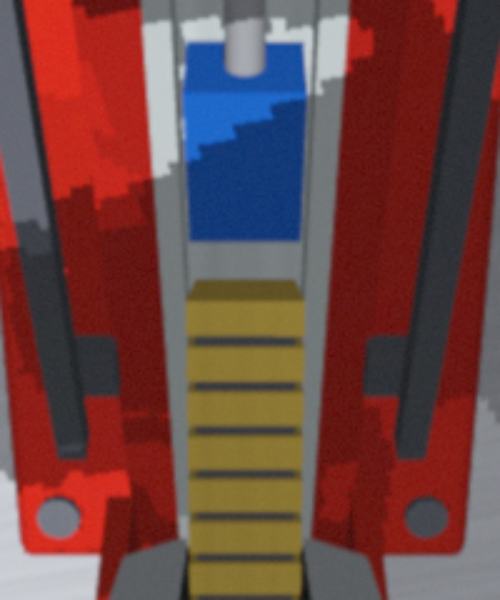

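The tail (columns 187–304) sits centred between the walls, just short of the follower. No contact force shows, so I push up the slope.

Request:
send_rows --increments '[0.42, 0, -0.26, 0, 0, 0, 10, 0.42, 0, -0.26, 0, 0, 0, 10, 0.42, 0, -0.26, 0, 0, 0, 10, 0.42, 0, -0.26, 0, 0, 0, 10, 0.42, 0, -0.26, 0, 0, 0, 10, 0.42, 0, -0.26, 0, 0, 0, 10, 0, 0, 0, 0, 0, 0, 10, 0, 0, 0, 0, 0, 0, 10]'

```text
clock: 9.6
tcp_pos: [0.5605, 0.068, 0.1287]
tcp_rot: [-3.112, 0.285, 0.199]
contact_force: [-13.9, 2.7, -1.8]
gripper_width: 0.188
grasp_force: 30.0
```

```bash
python3 - <<'E'
from h import *
s=arm.observe()
print(where(s),HR.T@s["contact_force"],s["torque"])
e=rows([(*pose(131,20,5,.2),5,10)])
E
```

```text
[1.1282e+02 3.2320e+01 4.9000e+00 1.0000e-02 4.0000e-02] [-13.58444251   0.12621207   4.35786604] [ 6.81049911e-01  3.29965410e+00 -2.46463853e-03]
5 rows
0.27,0,0.05,0,0.043,0,10,0.27,-0.01,0.05,0,0.043,0,10,0.26,0,0.07,0.001,0.043,0,10,0.26,-0.01,0.08,0,0.043,0.001,10,0.26,0,0.09,0,0.043,0,10.0
```

Request:
send_rows --increments '[0.27, 0, 0.05, 0, 0.043, 0, 10, 0.27, 0, 0.05, 0, 0.043, 0, 10, 0.27, 0, 0.07, 0, 0.043, 0, 10, 0.26, 0, 0.08, 0, 0.043, 0, 10, 0.26, 0, 0.09, 0, 0.043, 0, 10, 0, 0, 0, 0, 0, 0, 10, 0, 0, 0, 0, 0, 0, 10]'

```text
clock: 10.48
tcp_pos: [0.572, 0.0658, 0.1239]
tcp_rot: [3.116, -0.285, 0.132]
contact_force: [-19.1, 3.9, -2.0]
gripper_width: 0.19
grasp_force: 30.0
```

```bash
python3 - <<'E'
from h import *
s=arm.observe()
print(where(s),HR.T@s["contact_force"],s["torque"])
e=rows([(*pose(133,6,4,.2),6,10)])
E
```

```text
[ 1.2937e+02  2.0120e+01  4.6900e+00 -1.5000e-01  7.0000e-02] [-18.51257494   0.40411095   6.38063214] [1.22008701 4.99877336 0.08206603]
6 rows
0.03,-0.01,0.22,0,0.041,0,10,0.02,0,0.22,0.001,0.041,0.001,10,0.01,-0.01,0.23,0,0.041,0,10,0,0,0.22,0,0.041,0,10,-0.01,-0.01,0.22,0.001,0.041,0,10,-0.01,-0.01,0.22,0,0.042,0,10.0
```

Request:
send_rows --increments '[0.03, 0, 0.22, 0, 0.041, 0, 10, 0.03, -0.02, 0.22, 0, 0.041, 0, 10, 0.02, 0, 0.22, 0, 0.041, 0, 10, 0.02, -0.02, 0.22, 0, 0.041, 0, 10, 0, 0, 0.22, 0, 0.041, 0, 10, 0, 0, 0.22, 0, 0.042, 0, 10, 0, 0, 0, 0, 0, 0, 10, 0, 0, 0, 0, 0, 0, 10]'

```text
clock: 11.48
tcp_pos: [0.5761, 0.065, 0.1109]
tcp_rot: [3.053, -0.279, 0.514]
contact_force: [-22.3, 4.0, 0.0]
gripper_width: 0.188
grasp_force: 30.0
```

```bash
python3 - <<'E'
from h import *
s=arm.observe()
print(where(s),HR.T@s["contact_force"],s["torque"])
e=rows([(*pose(133,0,2.5,.1),4,10)])
E
```

```text
[ 1.3434e+02  5.8600e+00  3.6700e+00 -1.2000e-01  8.0000e-02] [-20.50534108  -0.09873646   9.56517811] [1.12312319 4.95619999 0.07250657]
4 rows
-0.06,-0.01,0.17,0.001,0.026,0,10,-0.07,0,0.18,0,0.025,0.001,10,-0.07,-0.01,0.17,0.001,0.026,0,10,-0.07,0,0.17,0,0.025,0.001,10.0
```

Request:
send_rows --increments '[-0.06, 0, 0.17, 0, 0.026, 0, 10, -0.06, 0, 0.17, 0, 0.025, 0, 10, -0.06, 0, 0.17, 0, 0.026, 0, 10, -0.06, 0, 0.17, 0, 0.025, 0, 10, 0, 0, 0, 0, 0, 0, 10, 0, 0, 0, 0, 0, 0, 10]'

```text
clock: 12.22
tcp_pos: [0.577, 0.0649, 0.1038]
tcp_rot: [3.014, -0.275, 0.67]
contact_force: [-19.3, 4.4, -1.6]
gripper_width: 0.192
grasp_force: 30.0
```

```bash
python3 - <<'E'
from h import *
s=arm.observe();im=arm.camera("side");cv2.imwrite("pics/s5c.png",cv2.resize(im[170:320,210:350,::-1],None,fx=4,fy=4))
print(where(s),HR.T@s["contact_force"],s["torque"])
e=rows([(*pose(132,0,.8,.1),2,10),(*pose(111,0,.8,.1),6,10)])
E
```

```text
[ 1.3396e+02 -7.0000e-02  2.4200e+00 -1.1000e-01  9.0000e-02] [-18.57249707   0.77970278   6.86479318] [0.99249325 4.67054876 0.02072392]
8 rows
-0.1,-0.01,0.08,0.001,-0.001,0.001,10,-0.1,-0.02,0.08,0.001,0,0.001,10,-0.35,0,0,0,0,0,10,-0.35,0,0,0,0,0,10,-0.35,0,0,0,0,0,10,-0.35,0,0,0,0,0,10,-0.35,0,0,0,0,0,10,-0.35,0,0,0,0,0,10.0
```

View pics/s5c.png

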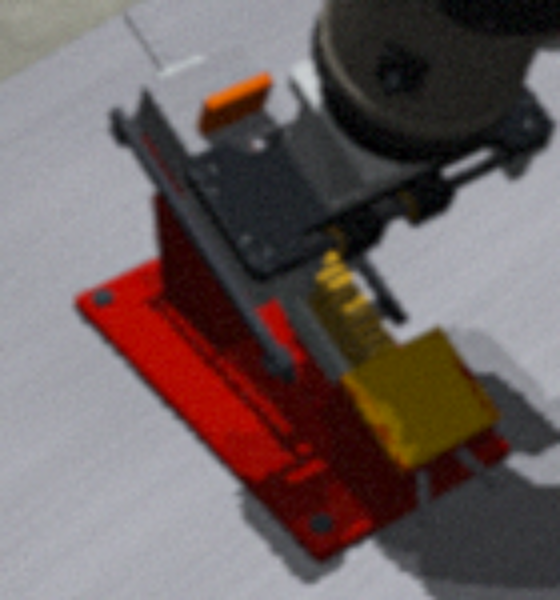

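The side view shows the stick flat in the channel (crop (345,305)), just up the slope from the yellow lip, with the rail tab still fully up. I slide it forward.

Request:
send_rows --increments '[-0.1, -0.01, 0.08, 0, 0, 0, 10, -0.1, -0.01, 0.08, 0, 0, 0, 10, -0.35, 0, 0, 0, 0, 0, 10, -0.35, 0, 0, 0, 0, 0, 10, -0.35, 0, 0, 0, 0, 0, 10, -0.35, 0, 0, 0, 0, 0, 10, -0.35, 0, 0, 0, 0, 0, 10, -0.35, 0, 0, 0, 0, 0, 10, 0, 0, 0, 0, 0, 0, 10, 0, 0, 0, 0, 0, 0, 10]'

```text
clock: 13.52
tcp_pos: [0.559, 0.0684, 0.0937]
tcp_rot: [3.013, -0.277, 0.673]
contact_force: [-9.1, 0.8, -1.5]
gripper_width: 0.195
grasp_force: 30.0
```

```bash
python3 - <<'E'
from h import *
s=arm.observe()
print(where(s),HR.T@s["contact_force"],s["torque"])
E
```

```text
[ 1.1302e+02 -2.1000e-01  1.1300e+00  4.0000e-02  3.0000e-02] [-8.8310454  -0.91272632  2.47461524] [ 0.25463774  2.66103636 -0.16157144]
```

Request:
send_rows --increments '[-0.1, 0, 0.03, 0, 0, 0, 10, -0.1, 0, 0.03, 0, 0, 0, 10, -0.1, 0, 0.03, 0, 0, 0, 10, 0, 0, 0, 0, 0, 0, 10, 0, 0, 0, 0, 0, 0, 10]'

```text
clock: 14.15
tcp_pos: [0.5588, 0.0685, 0.0932]
tcp_rot: [3.013, -0.279, 0.679]
contact_force: [-3.9, -4.6, 9.8]
gripper_width: 0.189
grasp_force: 30.0
```

```bash
python3 - <<'E'
from h import *
s=arm.observe()
print(where(s),HR.T@s["contact_force"],s["torque"])
E
```

```text
[ 1.1268e+02 -3.9000e-01  9.5000e-01  1.4000e-01 -6.0000e-02] [ 1.49197868 -5.27365999 10.15529126] [-0.96174511  0.26478363 -0.55711677]
```

Request:
send_rows --increments '[0, 0, 0, 0, 0, 0, 22, 0, 0, 0, 0, 0, 0, 28, 0, 0, 0, 0, 0, 0, 32, 0, 0, 0, 0, 0, 0, 32, 0, 0, 0, 0, 0, 0, 32, 0, 0, 0, 0, 0, 0, 32]'

```text
clock: 14.9
tcp_pos: [0.558, 0.0692, 0.0924]
tcp_rot: [3.014, -0.277, 0.677]
contact_force: [-0.3, 0.2, -0.1]
gripper_width: 0.319
grasp_force: 0.0
```

```bash
python3 - <<'E'
from h import *
s=arm.observe()
print(where(s),HR.T@s["contact_force"],s["torque"],s["gripper_width"],s["grasp_force"])
p=np.array(s["tcp_pos"]);r=R.from_rotvec(s["tcp_rot"])
rows([(p+HR@[0,0,.045],r,4,32)])
E
```

```text
[111.51  -0.33   0.52   0.7    0.  ] [-0.30915034  0.13108701  0.04507745] [ 0.13309605  0.32637953 -0.01263761] 0.3187145837310273 0.0
4 rows
0.01,0,-1.12,0,0,0,32,0,0,-1.13,0,0,0,32,0.01,0,-1.12,0,0,0,32,0.01,0,-1.13,0,0,0,32.0
```

Request:
send_rows --increments '[0, 0, -1, 0, 0, 0, 32, 0, 0, -1.5, 0, 0, 0, 32, 0, 0, -2, 0, 0, 0, 32, 0, 0, -3, 0, 0, 0, 32, 0, 0, -3, 0, 0, 0, 10, 0, 0, -3, 0, 0, 0, 0, 0, 0, 0, 0, 0, 0, 0, 0, 0, 0, 0, 0, 0, 0]'

```text
clock: 15.9
tcp_pos: [0.5011, 0.0796, 0.2143]
tcp_rot: [3.014, -0.277, 0.677]
contact_force: [0.3, -0.8, 0.7]
gripper_width: 0.005
grasp_force: 0.0
```

```bash
python3 - <<'E'
from h import *
s=arm.observe();im=arm.camera("wrist");cv2.imwrite("pics/w6.png",im[:,:,::-1]);np.save("w6.npy",np.r_[s["tcp_pos"],s["tcp_rot"]])
print(where(s),HR.T@(s["tcp_pos"]-O))
K,W=cam("wrist",s)
def hp(px,z): return np.round((ray(px,K,W,O+HR[:,2]*z,HR[:,2])-O)@HR*1000,1)
for n,lo,hi,z in(("blue",(100,120,60),(130,255,255),.017),("tab",(5,150,80),(19,255,255),.071),("stick",(20,80,50),(36,255,255),.034)):
    m=mask(im,lo,hi);m=cv2.morphologyEx(m,3,np.ones((9,9)));cs,_=cv2.findContours(m,0,2)
    for c in cs:
        if cv2.contourArea(c)>150:
            P=hp(c[:,0],z);print(n,c[:,0].min(0),c[:,0].max(0),P.min(0)[:2],P.max(0)[:2])
E
```

```text
[ 1.1060e+02 -3.3000e-01  1.3554e+02  5.7000e-01 -1.0000e-02] [0.05552046 0.00057349 0.14992289]
blue [306 120] [331 156] [110.8 -10.5] [135.9   7.5]
tab [353 284] [362 334] [ -2.6 -29.6] [ 32.8 -23.7]
tab [283  46] [351  59] [168.1 -19.8] [174.9  18.7]
stick [316 470] [460 479] [-154.7 -120.1] [-145.6    0.6]
stick [  0 428] [ 33 459] [-134.5  229.7] [-104.6  261.9]
stick [307 348] [328 449] [-124.9   -9.3] [-33.2   8. ]
stick [273 288] [287 336] [-23.1  21.8] [15.8 32.3]
stick [305 158] [331 337] [-23.9 -10.6] [110.5   7.8]
```

View pics/w6.png

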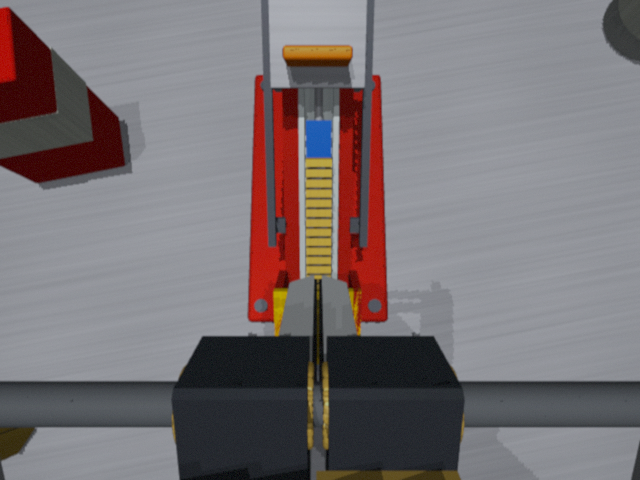

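The wrist view shows the stick home: tail at row 158 (x=110.5), follower right behind it at (319,138). The tab is at (318,52), x about 172, so the rail is open. Next I go behind the tab.

```bash
python3 - <<'E'
from h import *
r=tool(YAW,np.radians(25));h=lambda x,z:O+HR@(np.array([x,.5,z])/1000)
rows([(h(202,125),r,6,0),(h(202,54),r,5,0)])
E
```

```text
11 rows
2.44,0,0.42,0,-0.001,0,0,2.45,0,0.42,0,-0.001,0,0,2.44,0,0.42,0,-0.001,0,0,2.44,-0.01,0.41,0,0,0,0,2.45,0,0.41,0,-0.001,0,0,2.44,0,0.42,0,-0.001,0,0,0,0,1.42,0,0,0,0,0,0,1.42,0,0,0,0,0,0,1.42,0,0,0,0,0,0,1.42,0,0,0,0,0,0,1.42,0,0,0,0.0
```

Request:
send_rows --increments '[2.44, 0, 0.42, 0, -0.001, 0, 0, 2.44, 0, 0.42, 0, -0.001, 0, 0, 2.44, 0, 0.42, 0, -0.001, 0, 0, 2.44, 0, 0.42, 0, 0, 0, 0, 2.44, 0, 0.42, 0, -0.001, 0, 0, 2.44, 0, 0.42, 0, -0.001, 0, 0, 0, 0, 0, 0, 0, 0, 0, 0, 0, 1.4, 0, 0, 0, 0, 0, 0, 1.4, 0, 0, 0, 0, 0, 0, 1.4, 0, 0, 0, 0, 0, 0, 1.4, 0, 0, 0, 0, 0, 0, 1.4, 0, 0, 0, 0]'

```text
clock: 17.45
tcp_pos: [0.6714, 0.0481, 0.1894]
tcp_rot: [3.016, -0.277, 0.669]
contact_force: [0.5, 0.2, 0.4]
gripper_width: 0.004
grasp_force: 0.0
```

Request:
send_rows --increments '[0, 0, 0, 0, 0, 0, 0, 0, 0, 0, 0, 0, 0, 0, -0.5, 0, 0, 0, 0, 0, 0, -0.5, 0, 0, 0, 0, 0, 0, -0.5, 0, 0, 0, 0, 0, 0, -0.5, 0, 0, 0, 0, 0, 0, -0.5, 0, 0, 0, 0, 0, 0]'

```text
clock: 18.32
tcp_pos: [0.649, 0.0524, 0.1801]
tcp_rot: [3.016, -0.277, 0.671]
contact_force: [2.0, 0.2, 1.1]
gripper_width: 0.004
grasp_force: 1.3
```

```bash
python3 - <<'E'
from h import *
s=arm.observe()
print(HR.T@(s["tcp_pos"]-O)*1000,HR.T@s["contact_force"],s["torque"])
E
```

```text
[177.34635744   0.74615843  55.37796309] [2.19746967 0.59899559 0.13829127] [-0.04432255 -0.20626953 -0.04367877]
```

Request:
send_rows --increments '[-1, 0, 0, 0, 0, 0, 0, -1, 0, 0, 0, 0, 0, 0, -1, 0, 0, 0, 0, 0, 0, -1, 0, 0, 0, 0, 0, 0, -1, 0, 0, 0, 0, 0, 0, -1, 0, 0, 0, 0, 0, 0, -1, 0, 0, 0, 0, 0, 0, -1, 0, 0, 0, 0, 0, 0, -1, 0, 0, 0, 0, 0, 0, -0.7, 0, 0, 0, 0, 0, 0, 0, 0, 0, 0, 0, 0, 0, 0, 0, 0, 0, 0, 0, 0]'

```text
clock: 19.82
tcp_pos: [0.5623, 0.0682, 0.1387]
tcp_rot: [3.016, -0.277, 0.669]
contact_force: [0.2, -0.2, -0.1]
gripper_width: 0.008
grasp_force: 0.0
```

```bash
python3 - <<'E'
from h import *
s=arm.observe()
print(HR.T@(s["tcp_pos"]-O)*1000,HR.T@s["contact_force"],s["torque"])
E
```

```text
[79.96156467  0.42898463 55.02382726] [ 0.15076351 -0.18940502 -0.22971265] [0.07130994 0.37810273 0.05186974]
```

Request:
send_rows --increments '[-0.4, 0, 0, 0, 0, 0, 0, -0.4, 0, 0, 0, 0, 0, 0, -0.3, 0, 0, 0, 0, 0, 0, -0.3, 0, 0, 0, 0, 0, 0, 0, 0, 0, 0, 0, 0, 0, 0, 0, 0, 0, 0, 0, 0]'

```text
clock: 20.58
tcp_pos: [0.5545, 0.0701, 0.1357]
tcp_rot: [3.015, -0.28, 0.681]
contact_force: [35.6, -12.5, -5.2]
gripper_width: 0.008
grasp_force: 15.7
```

```bash
python3 - <<'E'
from h import *
s=arm.observe()
print(HR.T@(s["tcp_pos"]-O)*1000,HR.T@s["contact_force"],s["torque"])
E
```

```text
[71.49748811  0.96973553 55.73164907] [ 31.62446096  -5.77173243 -20.43910568] [-2.50499671 -6.92633479 -0.51024442]
```

A firm stop came at x=71.5, which matches the rail closed. I back off and look.

Request:
send_rows --increments '[0.8, 0, 0, 0, 0, 0, 0, 0.8, 0, 0, 0, 0, 0, 0, 0, 0, -1.5, 0, 0, 0, 0, 0, 0, -3, 0, 0, 0, 0, 0, 0, -4, 0, 0, 0, 0, -1, 0, -4, 0, 0, 0, 0, -3, 0, -2, 0, 0, 0, 0, 0, 0, 0, 0, 0, 0, 0, 0, 0, 0, 0, 0, 0, 0]'

```text
clock: 21.7
tcp_pos: [0.4684, 0.0858, 0.2541]
tcp_rot: [3.016, -0.277, 0.67]
contact_force: [0.6, 0.3, 0.0]
gripper_width: 0.005
grasp_force: 0.0
```

```bash
python3 - <<'E'
from h import *
s=arm.observe();im=arm.camera("wrist");cv2.imwrite("pics/w7.png",im[:,:,::-1])
print(HR.T@(s["tcp_pos"]-O)*1000,s["contact_force"]);K,W=cam("wrist",s)
def hp(px,z): return np.round((ray(px,K,W,O+HR[:,2]*z,HR[:,2])-O)@HR*1000,1)
for n,lo,hi,z in(("blue",(100,120,60),(130,255,255),.017),("tab",(5,150,80),(19,255,255),.071)):
    cs,_=cv2.findContours(mask(im,lo,hi),0,2)
    for c in cs:
        if cv2.contourArea(c)>150:
            P=hp(c[:,0],z);print(n,c[:,0].min(0),c[:,0].max(0),P.min(0)[:2],P.max(0)[:2])
E
```

```text
[ 42.2187318    0.70214328 199.99929922] [0.57989277 0.34911299 0.03523805]
blue [308 103] [329 135] [110.7 -10.2] [135.9   7.2]
tab [291 198] [343 212] [ 56.5 -19.4] [66.9 18.8]
```

View pics/w7.png

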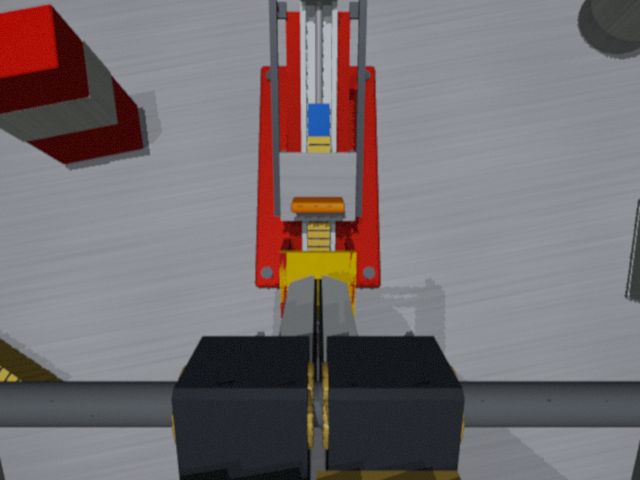

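The cover is closed: the tab is at (318,205) with its front face at x=56.5, where 56 is expected. The stick runs under it, its tail against the follower at (318,135). The arm touches nothing.

```bash
python3 -c "
from plant import arm
print(arm.job_done())"
```

```text
the job is handed in; nothing more can be done
None
```

The clip stick is loaded and lying home in the tray, and the cover rail is pushed fully closed over it. The arm is clear of everything, no bystander was approached, and the job was handed in at about 22 s; the hand-in returned no verdict.

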